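# Nest the steel lab beakers for storage

### The arm

A 7-joint arm with a two-finger parallel gripper is mounted at the origin on the work surface. World frame = base frame: x ahead of the robot, y to its left, z up, the work surface at z = 0. Lengths are in m, angles in rad, forces in N, time in s.
With the tool pointing down it reaches from about 0.425 to 0.875 m from the base axis. Payload 9.9 kg.
Tool frame: the origin (TCP) lies at the very end of the fingers, on their centre line; the grasp point (between the pads) lies 19 mm behind it; z points along the fingers, y is the line along which they close (so a half turn about z gives the same grasp; the last joint's range is limited). The gripper opens to 85 mm and grips with 20 to 120 N. Pads are 22 mm wide; open, the fingers measure 114 mm over their backs; the gripper's body (76 mm by 85 mm) begins 54 mm behind the grasp point. The pads swing forward as they close: fully open they stand 13 mm farther back than shut.
Start: joints at [-1.354, 0.576, 0.025, 1.437, -0.015, 1.129, -0.057], TCP at [0.2, 0.645, 0.231] pointing down, gripper open.
Joint ranges: [-2.76, 2.76], [-0.34, 2.15], [-1.52, 1.57], [0.19, 2.46], [-1.09, 4.23], [0.17, 1.99], [-2.82, 2.82]. Speed limits (rad/s): [2.22, 2.22, 3.01, 3.01, 3.14, 3.14, 3.14].

### API

Orientations are given as a 3x3 rotation matrix whose columns are the frame's x, y, z axes.
In Python, from plant import robot gives the robot as it stands. The module is installed in compiled form; this text tells all that it offers.
- The arm moves only by the tool servo_tool, never from a script. Its arguments are lists of equal length, an entry for each row: "twist": the turn, a rotation vector about the tool's x, y, z scaled (see below), a list of three; "xyz": the shift along the tool's x, y, z scaled (see below), a list of three; "gripper": the opening, from -1 (shut) to 1 (fully open). In form: {"twist": [[ax, ay, az], ...], "xyz": [[dx, dy, dz], ...], "gripper": [gripper, ...]}. A call has exactly 8 rows; each row shifts and turns the commanded pose from where the row before left it, along the tool's axes as they then stand; what a row does not reach is not made up. The controller multiplies each number of a shift by 2.5 cm and each number of a turn by 0.1 rad. A row lasts 1/12 s, in which the tool goes at most 41.7 mm and 7.16 degrees, less where a joint would pass 70% of its speed; a pose out of reach is approached as far as the arm can. A call with a number of a shift or a turn outside -1 to 1 is refused whole. A call with a gripper value outside its range is refused whole. The fingers move at their own pace and stop on an object; "squeeze" is the grip in N (left out, the last holds). Time passes only in rows, so rows that do not move let the fingers close, or fill a call up. It gives the time, the measured TCP pose, the force, the opening and the grip force at its end, in the units of the state.
- robot.observe(): the state, without advancing time (a new reading comes with each control period).
- robot.snapshot(name): name is "side" or "top" or "wrist"; returns a dict with "frame" (384x512x3 uint8, red, green, blue), "mtx" (3x3 intrinsics, pixels), "world_to_cam" (4x4, takes a point from world to camera coordinates); the wrist camera has in their place "hand_eye" (4x4, takes a point from camera to tool coordinates, whose origin is the TCP and whose axes are the flange's). Camera axes: x right, y down, z forward; pixel columns grow to the right and rows downward; lengths in m; the calibration is good to about 2 mm. The wrist camera is an equidistant fisheye: a pixel r from the principal point sees the ray r / f radians off the axis. A picture is of the moment at which its call begins: read the wrist's pose just before it. There is no depth.
- robot.finish_job(): hands the job in; it is judged then, once.
The state is a dict: "time_s": time; "q": joint angles; "qvel": joint speeds; "joint_torque": joint torques, N m; "tcp_pos": TCP position; "orientation": TCP orientation; "contact_force": force on the tool from outside, world axes, zero at the start; "torque": the same for the moment, N m; "finger_gap": opening from 0.0 (shut) to 1.0 (fully open); "gripper_force": force on a finger pad.
Only numpy, scipy, OpenCV 4.12 (cv2) and the standard library are available. Lean on these libraries where they do the work, as an engineer would, in place of code of your own. Each camera call takes 0.05 s, during which the arm holds its last target. There are 200 camera calls.

### The job

The sample is measured and the three steel beakers are rinsed: nest them in size order for storage, the middle one inside the wide one and the narrow one inside the middle one, all upright and standing fully down on one another's floors. Leave the wide beaker standing where it is, set the others down gently rather than letting them drop, and do not disturb the bottle, the jar, the keyboard or the mouse.

Things in the scene. Friction and masses are not known exactly. Their poses are not given: they have to be found in the camera images.
- wide_beaker: Wide, low plain steel beaker: open, straight-sided round can, outer diameter 88 mm, inner 82 mm, height 65 mm, floor 5 mm thick, about 300 g, with a slight rim bead. Stands upright and loose on the table. Origin: centre of the underside, z up; yaw means nothing. It stays where it stands and receives the middle beaker.
- middle_beaker: Middle-sized plain steel beaker: open, straight-sided round can, outer diameter 64 mm, inner 58 mm, height 105 mm, floor 5 mm thick, about 200 g, with a slight rim bead. Stands upright and loose on the table. Origin: centre of the underside, z up; yaw means nothing. Standing on the floor of the wide beaker its rim is 45 mm above the wide beaker's rim: hold it across the outside near its rim.
- narrow_beaker: Narrow, tall plain steel beaker: open, straight-sided round can, outer diameter 42 mm, inner 36 mm, height 145 mm, floor 5 mm thick, about 150 g, with a slight rim bead. Stands upright and loose on the table. Origin: centre of the underside, z up; yaw means nothing. Standing on the floor of the middle beaker its rim is 45 mm above the middle beaker's rim: hold it across the outside near its rim.
- reagent_bottle: Bystander: capped amber glass bottle, 70 mm diameter, 150 mm tall, upright, to the robot's left. Origin: centre of the underside.
- cell_jar: Bystander: small lidded clear jar, 60 mm diameter, 70 mm tall, at the far side of the table. Origin: centre of the underside.
- keyboard: Bystander: flat black keyboard, 340 x 130 x 20 mm, long side along its x, to the robot's right. Origin: centre of the underside.
- mouse: Bystander: black computer mouse, 100 x 60 x 38 mm, long side along its x, to the robot's right, beyond the keyboard's far end. Origin: centre of the underside.
There are look-alikes about, which are no part of the job. Leave any pink look-alike of the wide_beaker alone.

How it is judged:
At the end, for the whole second after the job is handed in: Middle beaker on the floor of the wide one and narrow on the floor of the middle one (axes within 14 and 13 mm, undersides 2 to 9 mm apart); all upright within 4 degrees, at rest, released; the wide one on the table within 50 mm of its start (horizontal distance between middle_beaker and wide_beaker below 0.014 m and z of middle_beaker in the frame of wide_beaker between 0.002 and 0.009 m and horizontal distance between narrow_beaker and middle_beaker below 0.013 m and z of narrow_beaker in the frame of middle_beaker between 0.002 and 0.009 m and angle between each of wide_beaker, middle_beaker, narrow_beaker's own z axis and vertical below 0.07 rad and linear speed of each of wide_beaker, middle_beaker, narrow_beaker below 0.02 m/s and height (world z) of wide_beaker below 0.005 m and distance of wide_beaker from where it was at the start of the episode below 0.05 m and contact force between the fingers and narrow_beaker below 0.1 N and contact force between the fingers and middle_beaker below 0.1 N and contact force between the fingers and wide_beaker below 0.1 N); the robot touches nothing.
It fails at once if the amber bottle was moved by more than 30 mm (distance of reagent_bottle from where it was at the start of the episode above 0.03 m).
It fails at once if the jar was moved by more than 30 mm (distance of cell_jar from where it was at the start of the episode above 0.03 m).
It fails at once if the keyboard was moved by more than 30 mm (distance of keyboard from where it was at the start of the episode above 0.03 m).
It fails at once if the mouse was moved by more than 30 mm (distance of mouse from where it was at the start of the episode above 0.03 m).
It fails at once if a beaker was dropped (faster than 0.6 m/s while not held, as after a fall of about 20 mm) ((linear speed of middle_beaker above 0.6 m/s and contact force between the fingers and middle_beaker below 0.2 N) or (linear speed of narrow_beaker above 0.6 m/s and contact force between the fingers and narrow_beaker below 0.2 N)).
It also fails if it takes over 64 s, if anything falls off the work surface, if the arm or the gripper's body presses on something with over 40 N, if the wrist force passes 120 N, or if a joint passes its speed limit or range.

## Working session

There is one attempt and no reset: what is moved stays moved. The work goes in short steps, Python scripts to look and compute and a tool call to move; the robot and the scene stay as the last step left them, time stands still between calls to the robot, and variables do not carry over. Pictures are saved under pics/ and viewed, at most 10 in all, crops included, and the job is handed in when it is done.

Besides the shell and the picture viewer there is one more tool, called after "Call:" in YAML: its name, and indented under it one key for each argument. servo_tool: Moves the arm, as the interface text tells. Shifts and turns lie within -1 to 1; 1 stands for 2.5 cm of shift or 0.1 rad of turn. Its arguments: {"type":"object","properties":{"twist":{"type":"array"},"xyz":{"type":"array"},"gripper":{"type":"array"},"squeeze":{"type":"number"}},"required":["twist","xyz","gripper"]}

```bash
mkdir -p pics; ls; python3 - <<'E'
from plant import robot
import cv2,numpy as np
s=robot.observe()
print(s)
for n in("top","side"):
    d=robot.snapshot(n); cv2.imwrite(f"pics/{n}0.png",d["frame"][:,:,::-1]); np.savez(f"{n}0.npz",**d)
    print(n,d["mtx"],d["world_to_cam"])
E
```

```text
pics
{'time_s': 0.0, 'q': array([-1.35381492,  0.57651049,  0.02487184,  1.43791532, -0.01499804,
        1.12900843, -0.05653721]), 'qvel': array([ 0.00126845, -0.00069819, -0.00116573,  0.00034159,  0.00079747,
       -0.00073718, -0.00140734]), 'joint_torque': array([-7.43958626e-04, -7.65780902e+01,  2.25019857e+00, -2.85951859e+01,
        1.52708724e-02,  1.29413948e-02, -2.93011090e-05]), 'tcp_pos': array([0.19985496, 0.64425386, 0.23045525]), 'orientation': array([[-9.55097697e-01,  2.96290797e-01, -3.91537727e-04],
       [ 2.96291038e-01,  9.55096346e-01, -1.60966373e-03],
       [-1.02972298e-04, -1.65339524e-03, -9.99998628e-01]]), 'contact_force': array([-0.08957642,  0.61507279,  0.36337143]), 'torque': array([-0.04733799, -0.00146477,  0.01242261]), 'gripper_force': 0.0, 'finger_gap': 0.9970898068152728}
top [[490.66622455   0.         251.76780468]
 [  0.         490.66622455 193.88719215]
 [  0.           0.           1.        ]] [[-0.05717806 -0.99836082 -0.00251948  0.02677575]
 [-0.97655259  0.05645333 -0.2077452   0.61720441]
 [ 0.2075469  -0.00941806 -0.97817973  1.58994125]
 [ 0.          0.          0.          1.        ]]
side [[499.90671964   0.         251.84558443]
 [  0.         499.90671964 196.47366362]
 [  0.           0.           1.        ]] [[ 0.98703765 -0.16003873 -0.0120116  -0.60646781]
 [-0.09125171 -0.49807336 -0.86232016  0.11370679]
 [ 0.13202196  0.85223854 -0.50622096  1.53967765]
 [ 0.          0.          0.          1.        ]]
```

View pics/top0.png

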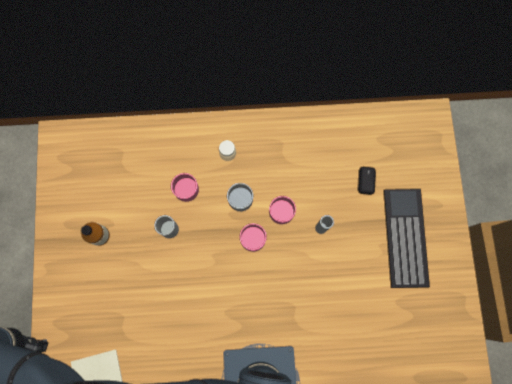

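View pics/side0.png

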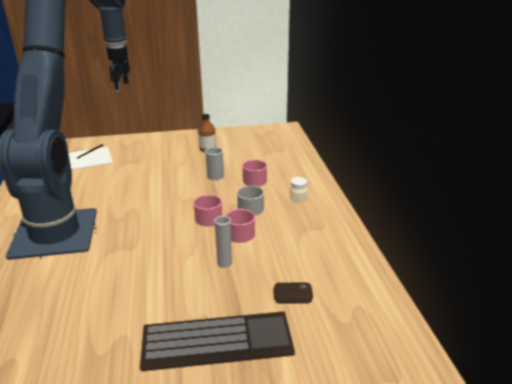

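The top view shows the steel wide beaker at (240,197), with pink look-alikes at (185,187), (282,210) and (253,237). The middle beaker is at (167,227), the narrow one at (325,224), the bottle at (93,233), the jar at (227,149), the mouse at (367,180) and the keyboard at (406,238). The side view agrees: wide at (250,200), middle at (215,163), narrow at (223,241).

Candidates for the wide beaker are grey (240,197) and pink (185,187), (282,210), (253,237). I choose the grey one and will check it in a crop.

```bash
cat > h.py <<'E'
import cv2,numpy as np
H={'wide':.065,'middle':.105,'narrow':.145}
def ray(d,u,v):
    T=d["world_to_cam"];R=T[:3,:3];K=d["mtx"]
    c=-R.T@T[:3,3]; r=R.T@np.linalg.solve(K,[u,v,1]); return c,r/np.linalg.norm(r)
def onz(d,u,v,z):
    c,r=ray(d,u,v); return (c+r*(z-c[2])/r[2])
def cross(a,b):
    (c1,r1),(c2,r2)=a,b
    t=np.linalg.lstsq(np.c_[r1,-r2],c2-c1,rcond=None)[0]
    p,q=c1+t[0]*r1,c2+t[1]*r2; return (p+q)/2,np.linalg.norm(p-q)
def steel(img):
    hsv=cv2.cvtColor(img,cv2.COLOR_RGB2HSV)
    a=img.astype(int); m=((a[...,2]-a[...,0])>-12)&((a[...,1]-a[...,0])>-8)
    return m.astype(np.uint8)*255
def blob(img,u,v,w):
    m=steel(img); z=np.zeros_like(m); z[v-w:v+w,u-w:u+w]=m[v-w:v+w,u-w:u+w]
    cs=cv2.findContours(z,cv2.RETR_EXTERNAL,cv2.CHAIN_APPROX_NONE)[0]
    return cv2.convexHull(max(cs,key=cv2.contourArea))
E
python3 - <<'E'
from h import *
t=np.load("top0.npz");s=np.load("side0.npz")
P={'wide':((240,197,19),(250,200,22)),'middle':((167,227,22),(215,163,22)),'narrow':((325,224,22),(223,241,32))}
vt=t["frame"].copy();vs=s["frame"].copy()
for n,(a,b) in P.items():
    c=[]
    for d,p,v in((t,a,vt),(s,b,vs)):
        h=blob(d["frame"],*p); m=cv2.moments(h); c.append((m['m10']/m['m00'],m['m01']/m['m00'])); cv2.polylines(v,[h],True,(255,255,0),1); print(n,cv2.boundingRect(h),np.round(c[-1],1))
    print(n,[onz(d,*x,H[n]/2).round(4) for d,x in((t,c[0]),(s,c[1]))],cross(ray(t,*c[0]),ray(s,*c[1])))
for n,px,z in(('bottle',(93,233),.1),('jar',(227,149),.07),('mouse',(367,180),.03),('pink1',(185,187),.04),('pink2',(282,210),.04),('pink3',(253,237),.04),('kb',(391,190),.02)): print(n,onz(t,*px,z).round(3))
A=cv2.resize(vt[140:260,130:350],None,fx=3.6,fy=3.6,interpolation=2)[:290]
A=cv2.resize(vt[150:260,140:350],(630,330));B=cv2.resize(vs[140:280,170:310],(260,260))
o=np.zeros((600,640,3),np.uint8);o[:330,:630]=A;o[335:595,:260]=B
cv2.imwrite("pics/chk.png",o[:,:,::-1])
E
```

```text
wide (227, 184, 26, 27) [239.8 196.6]
wide (239, 187, 23, 26) [250.8 198.6]
wide [array([0.6175, 0.0327, 0.0325]), array([0.6186, 0.0447, 0.0325])] (array([0.61636978, 0.03254689, 0.03970167]), np.float64(0.0007709791584739324))
middle (155, 216, 23, 22) [166.  226.4]
middle (206, 147, 16, 31) [214.2 161.8]
middle [array([0.5255, 0.2846, 0.0525]), array([0.5232, 0.2968, 0.0525])] (array([0.52335772, 0.28336964, 0.05935214]), np.float64(0.0022304913497930715))
narrow (316, 216, 17, 17) [324.2 223.9]
narrow (216, 217, 14, 48) [223.7 238. ]
narrow [array([ 0.5007, -0.2423,  0.0725]), array([ 0.5009, -0.2197,  0.0725])] (array([ 0.49891182, -0.24008406,  0.08684518]), np.float64(0.0005191985375653517))
bottle [0.51  0.514 0.1  ]
jar [0.779 0.067 0.07 ]
mouse [ 0.651 -0.41   0.03 ]
pink1 [0.66  0.219 0.04 ]
pink2 [ 0.561 -0.108  0.04 ]
pink3 [ 0.475 -0.005  0.04 ]
kb [ 0.613 -0.492  0.02 ]
```

View pics/chk.png

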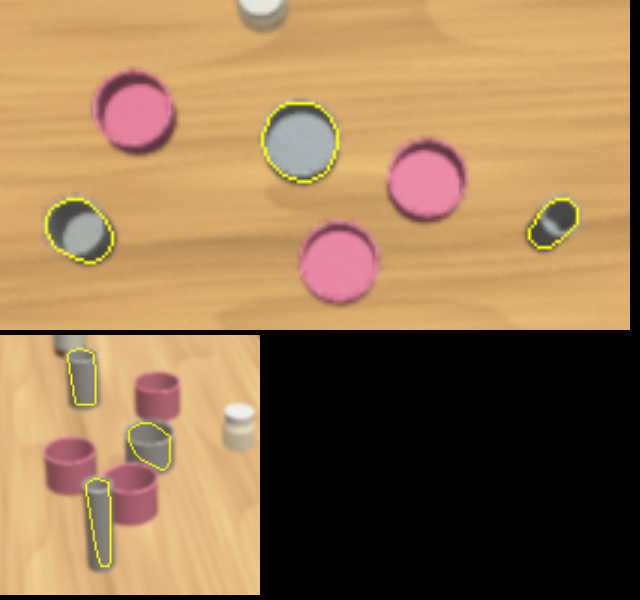

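The overlay confirms it: the three grey beakers are outlined in the top view, and the chosen wide one is steel grey among three pink look-alikes. The side mask is lossy, so I use the top-view positions. First I square the tool, then move over the middle beaker.

Call:
servo_tool:
  twist:
    - [0, 0, -1]
    - [0, 0, -1]
    - [0, 0, -1]
    - [0, 0, 0]
    - [0, 0, 0]
    - [0, 0, 0]
    - [0, 0, 0]
    - [0, 0, 0]
  xyz:
    - [0, 0, 0]
    - [0, 0, 0]
    - [0, 0, 0]
    - [-0.9, -1, 0]
    - [-0.9, -1, 0]
    - [-0.9, -1, 0]
    - [-0.9, -1, 0]
    - [-0.9, -1, 0]
  gripper: [1, 1, 1, 1, 1, 1, 1, 1]

```text
time_s: 0.77
tcp_pos: [0.3131, 0.5181, 0.2309]
orientation: [[-1.0, 0.001, -0.0], [0.001, 1.0, -0.001], [0.0, -0.001, -1.0]]
contact_force: [0.3, 0.8, 0.2]
finger_gap: 0.998
gripper_force: 0.0
```

Call:
servo_tool:
  twist:
    - [0, 0, 0]
    - [0, 0, 0]
    - [0, 0, 0]
    - [0, 0, 0]
    - [0, 0, 0]
    - [0, 0, 0]
    - [0, 0, 0]
    - [0, 0, 0]
  xyz:
    - [-0.9, -1, 0]
    - [-0.9, -1, 0]
    - [-0.9, -1, 0]
    - [-0.9, -1, 0]
    - [-0.9, -1, 0]
    - [-0.9, -1, 0]
    - [-0.9, -1, 0]
    - [0, 0, 0]
  gripper: [1, 1, 1, 1, 1, 1, 1, 1]

```text
time_s: 1.43
tcp_pos: [0.475, 0.3372, 0.2311]
orientation: [[-1.0, 0.01, 0.002], [0.01, 1.0, -0.004], [-0.002, -0.004, -1.0]]
contact_force: [0.3, -2.0, 0.1]
finger_gap: 0.998
gripper_force: 0.0
```

Call:
servo_tool:
  twist:
    - [0, 0, 0]
    - [0, 0, 0]
    - [0, 0, 0]
    - [0, 0, 0]
    - [0, 0, 0]
    - [0, 0, 0]
    - [0, 0, 0]
    - [0, 0, 0]
  xyz:
    - [-0.9, -0.9, 0]
    - [-0.8, -0.8, 0]
    - [-0.3, -0.4, 0]
    - [0, 0, 0]
    - [0, 0, 0]
    - [0, 0, 0]
    - [0, 0, 0]
    - [0, 0, 0]
  gripper: [1, 1, 1, 1, 1, 1, 1, 1]

```text
time_s: 2.1
tcp_pos: [0.5188, 0.2932, 0.2313]
orientation: [[-1.0, -0.001, -0.0], [-0.001, 1.0, 0.0], [0.0, 0.0, -1.0]]
contact_force: [-0.1, -0.3, -0.0]
finger_gap: 1.005
gripper_force: 0.0
```

```bash
python3 - <<'E'
from plant import robot
import cv2,numpy as np
s=robot.observe(); d=robot.snapshot("wrist"); cv2.imwrite("pics/w1.png",d["frame"][:,:,::-1]); np.savez("w1.npz",p=s["tcp_pos"],R=s["orientation"],**d)
print(s["tcp_pos"],s["q"],d["mtx"],d["hand_eye"])
E
```

```text
[0.51880092 0.29324213 0.2313024 ] [-0.58839777  0.45612326 -0.00673802  1.65536112  0.00281258  1.03017423
  0.9762263 ] [[297.31863964   0.         252.95704731]
 [  0.         297.31863964 190.24169375]
 [  0.           0.           1.        ]] [[-9.66865000e-04 -9.58205830e-01 -2.86078053e-01  7.16862251e-02]
 [ 9.99999533e-01 -9.25040307e-04 -2.81341167e-04 -5.23541966e-04]
 [ 4.94901643e-06 -2.86078191e-01  9.58206277e-01 -1.41841467e-01]
 [ 0.00000000e+00  0.00000000e+00  0.00000000e+00  1.00000000e+00]]
```

View pics/w1.png

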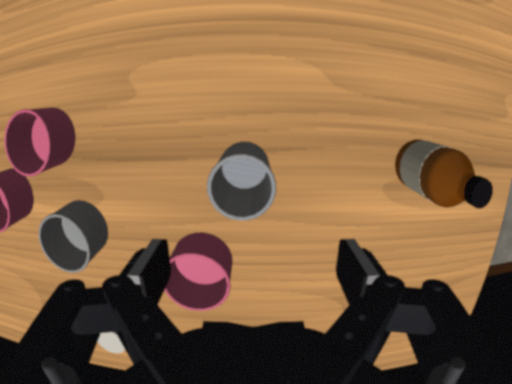

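The wrist view shows the middle beaker with its rim centred near (241,187), the wide steel beaker at (74,236), the bottle at (440,175) and pink cans at (40,140), (10,200) and (200,270). I fit circles to the rims on their planes.

```bash
cat >> h.py <<'E'
def wonz(d,uv,z):
    K=d["mtx"];X=d["hand_eye"];p,R=d["p"],d["R"]
    q=(np.asarray(uv,float).reshape(-1,2)-K[:2,2])/K[0,0]; th=np.linalg.norm(q,axis=1); 
    r=np.c_[q/th[:,None]*np.sin(th)[:,None],np.cos(th)]
    r=r@X[:3,:3].T@R.T; c=R@X[:3,3]+p
    return c+r*((z-c[2])/r[:,2])[:,None]
def rim(d,u,v,w,z,r):
    h=blob(d["frame"],u,v,w)
    m=np.zeros(d["frame"].shape[:2],np.uint8); cv2.drawContours(m,[h],-1,255,-1)
    c=max(cv2.findContours(m,0,cv2.CHAIN_APPROX_NONE)[0],key=len).reshape(-1,2)
    P=wonz(d,c,z)[:,:2]; cam=(d["R"]@d["hand_eye"][:3,3]+d["p"])[:2]
    # rim = the side of the outline that lies away from the base image; start there, keep points on the radius
    best=None
    rng=np.random.default_rng(0)
    for _ in range(3000):
        a,b=P[rng.choice(len(P),2,False)]; L=np.linalg.norm(b-a)
        if L<r*.7 or L>1.98*r: continue
        n=np.array([a[1]-b[1],b[0]-a[0]])/L; o=(a+b)/2+n*np.sqrt(r*r-L*L/4)
        k=abs(np.linalg.norm(P-o,axis=1)-r)<.0012
        if best is None or k.sum()>best.sum(): best=k
    Q=P[best]; A=np.c_[2*Q,np.ones(len(Q))]; s=np.linalg.lstsq(A,(Q**2).sum(1),rcond=None)[0]
    return s[:2],np.sqrt(s[2]+s[:2]@s[:2]),best.sum(),len(P)
E
python3 - <<'E'
from h import *
d=np.load("w1.npz")
print(rim(d,241,180,48,.105,.032)); print(rim(d,74,236,44,.065,.044))
E
```

```text
(array([0.52429309, 0.28142185]), np.float64(0.03164600521341308), np.int64(143), 200)
(array([0.61359919, 0.03469483]), np.float64(0.04370063464411557), np.int64(67), 181)
```

Call:
servo_tool:
  twist:
    - [0, 0, 0]
    - [0, 0, 0]
    - [0, 0, 0]
    - [0, 0, 0]
    - [0, 0, 0]
    - [0, 0, 0]
    - [0, 0, 0]
    - [0, 0, 0]
  xyz:
    - [-0.22, -0.45, 0]
    - [0, 0, 0.8]
    - [0, 0, 0.8]
    - [0, 0, 0.8]
    - [0, 0, 0.5]
    - [0, 0, 0]
    - [0, 0, 0]
    - [0, 0, 0]
  gripper: [1, 1, 1, 1, 1, 1, 1, 1]

```text
time_s: 2.82
tcp_pos: [0.5259, 0.2806, 0.1597]
orientation: [[-1.0, 0.001, 0.001], [0.001, 1.0, 0.0], [-0.001, 0.0, -1.0]]
contact_force: [0.7, -0.1, 0.7]
finger_gap: 1.002
gripper_force: 0.0
```

Call:
servo_tool:
  twist:
    - [0, 0, 0]
    - [0, 0, 0]
    - [0, 0, 0]
    - [0, 0, 0]
    - [0, 0, 0]
    - [0, 0, 0]
    - [0, 0, 0]
    - [0, 0, 0]
  xyz:
    - [0.04, 0.04, 0.8]
    - [0, 0, 0.8]
    - [0, 0, 0.8]
    - [0, 0, 0.6]
    - [0, 0, 0.3]
    - [0, 0, 0]
    - [0, 0, 0]
    - [0, 0, 0]
  gripper: [1, 1, 1, 1, 1, 1, 1, 1]

```text
time_s: 3.48
tcp_pos: [0.525, 0.2821, 0.0776]
orientation: [[-1.0, 0.001, 0.002], [0.001, 1.0, 0.001], [-0.002, 0.001, -1.0]]
contact_force: [-0.3, -0.4, -0.3]
finger_gap: 1.004
gripper_force: 0.0
```

Call:
servo_tool:
  twist:
    - [0, 0, 0]
    - [0, 0, 0]
    - [0, 0, 0]
    - [0, 0, 0]
    - [0, 0, 0]
    - [0, 0, 0]
    - [0, 0, 0]
    - [0, 0, 0]
  xyz:
    - [0, 0, 0]
    - [0, 0, 0]
    - [0, 0, 0]
    - [0, 0, 0]
    - [0, 0, 0]
    - [0, 0, 0]
    - [0, 0, 0]
    - [0, 0, 0]
  gripper: [0.6, 0.4, 0.2, 0, -0.2, -0.4, -0.4, -0.4]
  squeeze: 35

```text
time_s: 4.15
tcp_pos: [0.5248, 0.282, 0.0778]
orientation: [[-1.0, 0.001, 0.002], [0.001, 1.0, 0.001], [-0.002, 0.001, -1.0]]
contact_force: [-1.0, -0.6, 8.4]
finger_gap: 0.746
gripper_force: 37.0
```

Call:
servo_tool:
  twist:
    - [0, 0, 0]
    - [0, 0, 0]
    - [0, 0, 0]
    - [0, 0, 0]
    - [0, 0, 0]
    - [0, 0, 0]
    - [0, 0, 0]
    - [0, 0, 0]
  xyz:
    - [0, 0, -0.3]
    - [0, 0, -0.6]
    - [0, 0, -0.8]
    - [0, 0, -0.8]
    - [0, 0, -0.8]
    - [0, 0, -0.8]
    - [0, 0, -0.6]
    - [0, 0, -0.3]
  gripper: [-0.4, -0.4, -0.4, -0.4, -0.4, -0.4, -0.4, -0.4]

```text
time_s: 4.82
tcp_pos: [0.5248, 0.282, 0.2039]
orientation: [[-1.0, 0.001, 0.003], [0.001, 1.0, 0.002], [-0.003, 0.002, -1.0]]
contact_force: [1.0, -0.4, -2.1]
finger_gap: 0.742
gripper_force: 39.3
```

Call:
servo_tool:
  twist:
    - [0, 0, 0]
    - [0, 0, 0]
    - [0, 0, 0]
    - [0, 0, 0]
    - [0, 0, 0]
    - [0, 0, 0]
    - [0, 0, 0]
    - [0, 0, 0]
  xyz:
    - [-0.1, -0.3, 0]
    - [-0.3, -0.8, 0]
    - [-0.3, -0.8, 0]
    - [-0.3, -0.8, 0]
    - [-0.3, -0.8, 0]
    - [-0.3, -0.8, 0]
    - [-0.3, -0.8, 0]
    - [-0.3, -0.8, 0]
  gripper: [-0.4, -0.4, -0.4, -0.4, -0.4, -0.4, -0.4, -0.4]

```text
time_s: 5.48
tcp_pos: [0.5787, 0.1321, 0.2]
orientation: [[-1.0, 0.001, -0.002], [0.001, 1.0, -0.001], [0.002, -0.001, -1.0]]
contact_force: [0.4, 0.6, -2.7]
finger_gap: 0.744
gripper_force: 39.3
```

Call:
servo_tool:
  twist:
    - [0, 0, 0]
    - [0, 0, 0]
    - [0, 0, 0]
    - [0, 0, 0]
    - [0, 0, 0]
    - [0, 0, 0]
    - [0, 0, 0]
    - [0, 0, 0]
  xyz:
    - [-0.3, -0.8, 0]
    - [-0.3, -0.8, 0]
    - [-0.3, -0.8, 0]
    - [-0.2, -0.5, 0]
    - [-0.1, -0.2, 0]
    - [0, 0, 0]
    - [0, 0, 0]
    - [0, 0, 0]
  gripper: [-0.4, -0.4, -0.4, -0.4, -0.4, -0.4, -0.4, -0.4]

```text
time_s: 6.15
tcp_pos: [0.6085, 0.0584, 0.201]
orientation: [[-1.0, -0.001, -0.001], [-0.001, 1.0, 0.001], [0.001, 0.001, -1.0]]
contact_force: [-0.4, 0.5, -2.2]
finger_gap: 0.741
gripper_force: 39.4
```

```bash
python3 - <<'E'
from plant import robot
import cv2,numpy as np
s=robot.observe(); d=robot.snapshot("wrist"); np.savez("w2.npz",p=s["tcp_pos"],R=s["orientation"],**d)
t=robot.snapshot("top"); e=robot.snapshot("side")
print(s["tcp_pos"],s["contact_force"])
o=np.hstack([d["frame"][::1,::1],cv2.resize(e["frame"][120:270,170:290],(288,384))])
cv2.imwrite("pics/w2.png",o[:,:,::-1])
E
```

```text
[0.60849766 0.0583649  0.20104695] [-0.43367931  0.49336413 -2.15876369]
```

View pics/w2.png

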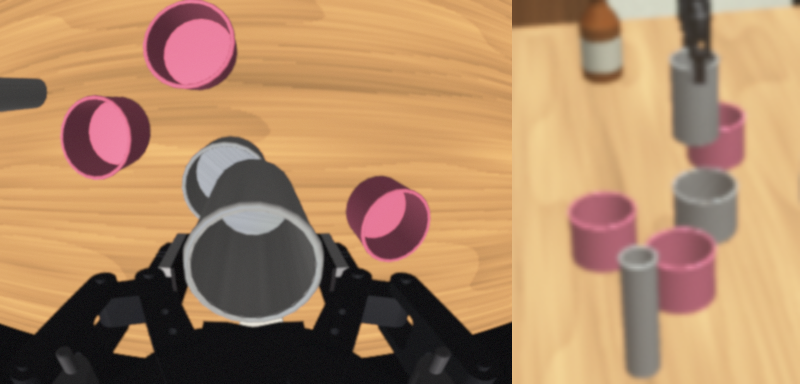

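The middle beaker is held, with its rim centred at (254,262) and tilt looking small. The wide steel beaker is partly visible at (225,180) and sits to the left. I measure the held rim offset and the wide rim arc.

```bash
python3 - <<'E'
from h import *
from scipy.optimize import least_squares
d=np.load("w2.npz"); m=steel(d["frame"]); 
z=np.zeros_like(m); z[130:232,170:320]=m[130:232,170:320]
c=max(cv2.findContours(z,0,cv2.CHAIN_APPROX_NONE)[0],key=cv2.contourArea).reshape(-1,2)
for umax,vmin in((205,150),(215,145),(198,160)):
    k=(c[:,0]<umax)&(c[:,1]>vmin)&(c[:,1]<212); P=wonz(d,c[k],.065)[:,:2]
    f=least_squares(lambda o:np.linalg.norm(P-o,axis=1)-.044,[.616,.033],loss='soft_l1',f_scale=.001); print(f.x.round(4),k.sum(),np.abs(f.fun).max().round(4))
# held rim: bright ring ellipse, leftmost/rightmost and top/bottom in px
P=wonz(d,[[184,262],[324,262],[254,203],[254,321]],d["p"][2]-.0778+.105)[:,:2]; print(P.round(4),P.mean(0)-d["p"][:2])
# base of held beaker: far silhouette edge
E
```

```text
[0.6165 0.0331] 61 0.0007
[0.6164 0.0331] 69 0.0007
[0.6163 0.033 ] 51 0.0007
[[0.6049 0.0266]
 [0.605  0.0899]
 [0.5765 0.0582]
 [0.6394 0.0583]] [-0.00206046 -0.00013245]
```

Call:
servo_tool:
  twist:
    - [0, 0, 0]
    - [0, 0, 0]
    - [0, 0, 0]
    - [0, 0, 0]
    - [0, 0, 0]
    - [0, 0, 0]
    - [0, 0, 0]
    - [0, 0, 0]
  xyz:
    - [-0.16, -0.5, 0]
    - [-0.16, -0.5, 0]
    - [0, 0, 0]
    - [0, 0, 0.4]
    - [0, 0, 0.4]
    - [0, 0, 0]
    - [0, 0, 0]
    - [0, 0, 0]
  gripper: [-0.4, -0.4, -0.4, -0.4, -0.4, -0.4, -0.4, -0.4]

```text
time_s: 6.97
tcp_pos: [0.6169, 0.032, 0.181]
orientation: [[-1.0, 0.0, -0.001], [0.0, 1.0, 0.0], [0.001, 0.0, -1.0]]
contact_force: [0.3, -0.3, -2.1]
finger_gap: 0.74
gripper_force: 39.4
```

Call:
servo_tool:
  twist:
    - [0, 0, 0]
    - [0, 0, 0]
    - [0, 0, 0]
    - [0, 0, 0]
    - [0, 0, 0]
    - [0, 0, 0]
    - [0, 0, 0]
    - [0, 0, 0]
  xyz:
    - [0, 0.04, 0.5]
    - [0, 0, 0.7]
    - [0, 0, 0.7]
    - [0, 0, 0.7]
    - [0, 0, 0.6]
    - [0, 0, 0.3]
    - [0, 0, 0.2]
    - [0, 0, 0]
  gripper: [-0.4, -0.4, -0.4, -0.4, -0.4, -0.4, -0.4, -0.4]

```text
time_s: 7.63
tcp_pos: [0.6168, 0.0327, 0.0883]
orientation: [[-1.0, 0.001, -0.001], [0.001, 1.0, -0.0], [0.001, -0.0, -1.0]]
contact_force: [-0.6, -0.4, -2.4]
finger_gap: 0.739
gripper_force: 39.4
```

Call:
servo_tool:
  twist:
    - [0, 0, 0]
    - [0, 0, 0]
    - [0, 0, 0]
    - [0, 0, 0]
    - [0, 0, 0]
    - [0, 0, 0]
    - [0, 0, 0]
    - [0, 0, 0]
  xyz:
    - [0, 0, 0.04]
    - [0, 0, 0.04]
    - [0, 0, 0.04]
    - [0, 0, 0.04]
    - [0, 0, 0]
    - [0, 0, 0]
    - [0, 0, 0]
    - [0, 0, 0]
  gripper: [-0.4, -0.4, -0.4, -0.4, -0.4, -0.4, -0.4, -0.4]

```text
time_s: 8.3
tcp_pos: [0.617, 0.0326, 0.0849]
orientation: [[-1.0, 0.001, 0.0], [0.001, 1.0, -0.0], [-0.0, -0.0, -1.0]]
contact_force: [-0.3, 0.5, -1.9]
finger_gap: 0.74
gripper_force: 39.4
```

Call:
servo_tool:
  twist:
    - [0, 0, 0]
    - [0, 0, 0]
    - [0, 0, 0]
    - [0, 0, 0]
    - [0, 0, 0]
    - [0, 0, 0]
    - [0, 0, 0]
    - [0, 0, 0]
  xyz:
    - [0, 0, 0.03]
    - [0, 0, 0.03]
    - [0, 0, 0.03]
    - [0, 0, 0]
    - [0, 0, 0]
    - [0, 0, 0]
    - [0, 0, 0]
    - [0, 0, 0]
  gripper: [-0.4, -0.4, -0.4, -0.4, -0.4, -0.4, -0.4, -0.4]

```text
time_s: 8.97
tcp_pos: [0.6171, 0.0326, 0.0828]
orientation: [[-1.0, 0.001, 0.0], [0.001, 1.0, -0.0], [-0.0, -0.0, -1.0]]
contact_force: [-1.7, -0.2, 5.0]
finger_gap: 0.745
gripper_force: 40.0
```

Force rose from −2 to +5 N at z 0.0828, just as predicted, so the beaker is standing on the floor. Release.

Call:
servo_tool:
  twist:
    - [0, 0, 0]
    - [0, 0, 0]
    - [0, 0, 0]
    - [0, 0, 0]
    - [0, 0, 0]
    - [0, 0, 0]
    - [0, 0, 0]
    - [0, 0, 0]
  xyz:
    - [0, 0, 0]
    - [0, 0, 0]
    - [0, 0, 0]
    - [0, 0, 0]
    - [0, 0, 0]
    - [0, 0, 0]
    - [0, 0, 0]
    - [0, 0, 0]
  gripper: [0.5, 0.6, 0.7, 0.8, 1, 1, 1, 1]

```text
time_s: 9.63
tcp_pos: [0.617, 0.0326, 0.0825]
orientation: [[-1.0, 0.001, -0.0], [0.001, 1.0, -0.0], [0.0, -0.0, -1.0]]
contact_force: [-0.4, 0.1, -0.4]
finger_gap: 1.0
gripper_force: 0.0
```

Call:
servo_tool:
  twist:
    - [0, 0, 0]
    - [0, 0, 0]
    - [0, 0, 0]
    - [0, 0, 0]
    - [0, 0, 0]
    - [0, 0, 0]
    - [0, 0, 0]
    - [0, 0, 0]
  xyz:
    - [0, 0, -0.4]
    - [0, 0, -0.8]
    - [0, 0, -1]
    - [0, 0, -1]
    - [0, 0, -1]
    - [0, 0, -1]
    - [0, 0, -1]
    - [0, 0, -0.5]
  gripper: [1, 1, 1, 1, 1, 1, 1, 1]

```text
time_s: 10.3
tcp_pos: [0.6179, 0.0326, 0.2543]
orientation: [[-1.0, 0.001, 0.004], [0.001, 1.0, 0.0], [-0.004, 0.0, -1.0]]
contact_force: [0.4, 0.4, -0.5]
finger_gap: 1.002
gripper_force: 0.0
```

```bash
python3 - <<'E'
from plant import robot
import cv2,numpy as np
s=robot.observe(); d=robot.snapshot("wrist"); np.savez("w3.npz",p=s["tcp_pos"],R=s["orientation"],**d)
e=robot.snapshot("side")
print(s["tcp_pos"],s["contact_force"],s["finger_gap"])
o=np.hstack([d["frame"],cv2.resize(e["frame"][120:270,170:290],(288,384))])
cv2.imwrite("pics/w3.png",o[:,:,::-1])
E
```

```text
[0.61790568 0.03258923 0.2543126 ] [ 0.38558011  0.43471954 -0.46154989] 1.0018199493479418
```

View pics/w3.png

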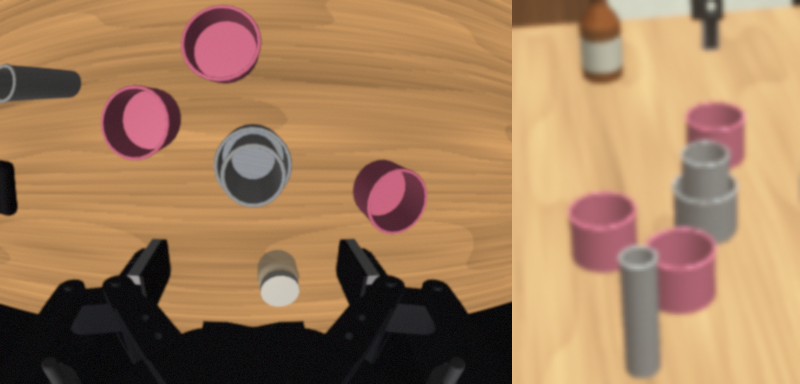

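The wrist view shows the middle beaker centred in the wide one at (253,172), and the side view shows it standing fully down. The narrow rim is at (5,82). Next is the narrow beaker.

Call:
servo_tool:
  twist:
    - [0, 0, 0]
    - [0, 0, 0]
    - [0, 0, 0]
    - [0, 0, 0]
    - [0, 0, 0]
    - [0, 0, 0]
    - [0, 0, 0]
    - [0, 0, 0]
  xyz:
    - [0.2, -0.5, 0]
    - [0.4, -1, 0]
    - [0.4, -1, 0]
    - [0.4, -1, 0]
    - [0.4, -1, 0]
    - [0.4, -1, 0]
    - [0.4, -1, 0]
    - [0.4, -1, 0]
  gripper: [1, 1, 1, 1, 1, 1, 1, 1]

```text
time_s: 11.07
tcp_pos: [0.5397, -0.1568, 0.249]
orientation: [[-1.0, 0.002, -0.002], [0.002, 1.0, 0.0], [0.002, 0.0, -1.0]]
contact_force: [1.2, 0.7, -0.0]
finger_gap: 1.001
gripper_force: 0.0
```

Call:
servo_tool:
  twist:
    - [0, 0, 0]
    - [0, 0, 0]
    - [0, 0, 0]
    - [0, 0, 0]
    - [0, 0, 0]
    - [0, 0, 0]
    - [0, 0, 0]
    - [0, 0, 0]
  xyz:
    - [0.4, -1, 0]
    - [0.4, -1, 0]
    - [0.4, -0.8, 0]
    - [0.2, -0.4, 0]
    - [0, 0, 0]
    - [0, 0, 0]
    - [0, 0, 0]
    - [0, 0, 0]
  gripper: [1, 1, 1, 1, 1, 1, 1, 1]

```text
time_s: 11.73
tcp_pos: [0.5074, -0.2331, 0.2498]
orientation: [[-1.0, -0.002, -0.0], [-0.002, 1.0, 0.001], [0.0, 0.001, -1.0]]
contact_force: [0.3, 1.0, -0.4]
finger_gap: 1.001
gripper_force: 0.0
```

```bash
python3 - <<'E'
from plant import robot
from h import *
s=robot.observe(); f=robot.snapshot("wrist"); d=dict(p=s["tcp_pos"],R=s["orientation"],**f); np.savez("w4.npz",**d)
print(s["tcp_pos"],s["q"].round(2))
# expected pixel of the rim centre
X=d["hand_eye"];c=np.linalg.inv(X)@np.r_[d["R"].T@(np.array([.5,-.241,.145])-d["p"]),1];c=c[:3]
a=np.arctan2(np.hypot(*c[:2]),c[2]);uv=d["mtx"][:2,2]+d["mtx"][0,0]*a*c[:2]/np.hypot(*c[:2]);print(uv)
u,v=uv.astype(int); print(rim(d,u,v-10,45,.145,.021))
h=blob(d["frame"],u,v-10,45); o=d["frame"].copy(); cv2.polylines(o,[h],True,(255,255,0),1); cv2.imwrite("pics/w4.png",o[:,:,::-1])
w=np.load("w3.npz"); print("mid rim", wonz(w,[[219.5,174],[286.5,174],[253,143],[253,207]],.110)[:,:2].round(4))
E
```

```text
[ 0.50744308 -0.23311701  0.24981888] [ 0.3   0.39  0.07  1.72 -0.03  1.03  1.95]
[244.35778275 179.74514799]
(array([ 0.49850178, -0.24024561]), np.float64(0.020881285100849443), np.int64(105), 157)
mid rim [[ 0.6154 -0.0012]
 [ 0.6155  0.0654]
 [ 0.5846  0.0322]
 [ 0.6502  0.032 ]]
```

View pics/w4.png

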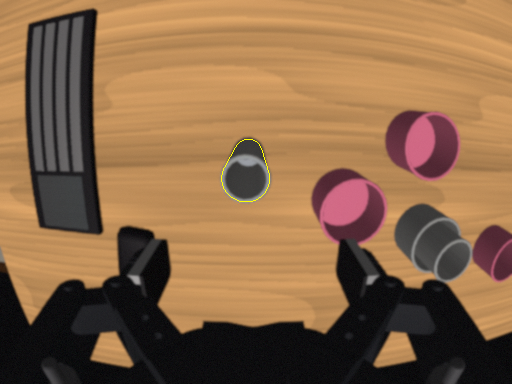

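The wrist view shows the narrow beaker with its rim centred at (245,178) and cleanly outlined; the fit gives (0.4985, −0.2402). The mouse and keyboard are well clear.

Call:
servo_tool:
  twist:
    - [0, 0, 0]
    - [0, 0, 0]
    - [0, 0, 0]
    - [0, 0, 0]
    - [0, 0, 0]
    - [0, 0, 0]
    - [0, 0, 0]
    - [0, 0, 0]
  xyz:
    - [0.36, -0.28, 0]
    - [0, 0, 0.4]
    - [0, 0, 0.7]
    - [0, 0, 0.7]
    - [0, 0, 0.4]
    - [0, 0, 0]
    - [0, 0, 0]
    - [0, 0, 0]
  gripper: [1, 1, 1, 1, 1, 1, 1, 1]

```text
time_s: 12.45
tcp_pos: [0.4981, -0.242, 0.1956]
orientation: [[-1.0, 0.001, 0.001], [0.001, 1.0, -0.0], [-0.001, -0.0, -1.0]]
contact_force: [0.1, -0.2, -0.3]
finger_gap: 0.998
gripper_force: 0.0
```

Call:
servo_tool:
  twist:
    - [0, 0, 0]
    - [0, 0, 0]
    - [0, 0, 0]
    - [0, 0, 0]
    - [0, 0, 0]
    - [0, 0, 0]
    - [0, 0, 0]
    - [0, 0, 0]
  xyz:
    - [-0.02, 0.07, 0.5]
    - [0, 0, 0.7]
    - [0, 0, 0.7]
    - [0, 0, 0.7]
    - [0, 0, 0.4]
    - [0, 0, 0.14]
    - [0, 0, 0]
    - [0, 0, 0]
  gripper: [1, 1, 1, 1, 1, 1, 1, 1]

```text
time_s: 13.12
tcp_pos: [0.4988, -0.2403, 0.1174]
orientation: [[-1.0, 0.001, 0.001], [0.001, 1.0, -0.0], [-0.001, -0.0, -1.0]]
contact_force: [0.2, -0.7, 0.5]
finger_gap: 0.998
gripper_force: 0.0
```

Call:
servo_tool:
  twist:
    - [0, 0, 0]
    - [0, 0, 0]
    - [0, 0, 0]
    - [0, 0, 0]
    - [0, 0, 0]
    - [0, 0, 0]
    - [0, 0, 0]
    - [0, 0, 0]
  xyz:
    - [0, 0, 0]
    - [0, 0, 0]
    - [0, 0, 0]
    - [0, 0, 0]
    - [0, 0, 0]
    - [0, 0, 0]
    - [0, 0, 0]
    - [0, 0, 0]
  gripper: [0.6, 0.3, 0.1, 0, -0.1, -0.3, -0.5, -0.6]

```text
time_s: 13.78
tcp_pos: [0.4987, -0.24, 0.1172]
orientation: [[-1.0, 0.001, 0.001], [0.001, 1.0, -0.0], [-0.001, -0.0, -1.0]]
contact_force: [-1.8, 1.4, 5.8]
finger_gap: 0.479
gripper_force: 35.2
```

Call:
servo_tool:
  twist:
    - [0, 0, 0]
    - [0, 0, 0]
    - [0, 0, 0]
    - [0, 0, 0]
    - [0, 0, 0]
    - [0, 0, 0]
    - [0, 0, 0]
    - [0, 0, 0]
  xyz:
    - [0, 0, 0]
    - [0, 0, 0]
    - [0, 0, 0]
    - [0, 0, 0]
    - [0, 0, 0]
    - [0, 0, 0]
    - [0, 0, 0]
    - [0, 0, 0]
  gripper: [-0.7, -0.7, -0.7, -0.7, -0.7, -0.7, -0.7, -0.7]

```text
time_s: 14.45
tcp_pos: [0.4987, -0.2401, 0.1172]
orientation: [[-1.0, 0.001, 0.001], [0.001, 1.0, -0.0], [-0.001, -0.0, -1.0]]
contact_force: [-1.4, 1.8, 4.9]
finger_gap: 0.482
gripper_force: 35.2
```

Call:
servo_tool:
  twist:
    - [0, 0, 0]
    - [0, 0, 0]
    - [0, 0, 0]
    - [0, 0, 0]
    - [0, 0, 0]
    - [0, 0, 0]
    - [0, 0, 0]
    - [0, 0, 0]
  xyz:
    - [0, 0, -0.3]
    - [0, 0, -0.7]
    - [0, 0, -1]
    - [0, 0, -1]
    - [0, 0, -1]
    - [0, 0, -1]
    - [0, 0, -0.8]
    - [0, 0, -0.5]
  gripper: [-0.7, -0.7, -0.7, -0.7, -0.7, -0.7, -0.7, -0.7]

```text
time_s: 15.12
tcp_pos: [0.4986, -0.2403, 0.2769]
orientation: [[-1.0, 0.001, 0.003], [0.001, 1.0, -0.001], [-0.003, -0.001, -1.0]]
contact_force: [0.7, -0.1, -1.5]
finger_gap: 0.485
gripper_force: 35.8
```

Call:
servo_tool:
  twist:
    - [0, 0, 0]
    - [0, 0, 0]
    - [0, 0, 0]
    - [0, 0, 0]
    - [0, 0, 0]
    - [0, 0, 0]
    - [0, 0, 0]
    - [0, 0, 0]
  xyz:
    - [-0.15, 0.4, 0]
    - [-0.35, 0.8, 0]
    - [-0.35, 0.8, 0]
    - [-0.35, 0.8, 0]
    - [-0.35, 0.8, 0]
    - [-0.35, 0.8, 0]
    - [-0.35, 0.8, 0]
    - [-0.35, 0.8, 0]
  gripper: [-0.7, -0.7, -0.7, -0.7, -0.7, -0.7, -0.7, -0.7]

```text
time_s: 15.78
tcp_pos: [0.5632, -0.0879, 0.273]
orientation: [[-1.0, 0.0, -0.002], [0.0, 1.0, 0.0], [0.002, 0.0, -1.0]]
contact_force: [0.0, -0.9, -2.1]
finger_gap: 0.484
gripper_force: 35.8
```

Call:
servo_tool:
  twist:
    - [0, 0, 0]
    - [0, 0, 0]
    - [0, 0, 0]
    - [0, 0, 0]
    - [0, 0, 0]
    - [0, 0, 0]
    - [0, 0, 0]
    - [0, 0, 0]
  xyz:
    - [-0.35, 0.8, 0]
    - [-0.35, 0.8, 0]
    - [-0.35, 0.8, 0]
    - [-0.3, 0.6, 0]
    - [-0.15, 0.35, 0]
    - [0, 0, 0]
    - [0, 0, 0]
    - [0, 0, 0]
  gripper: [-0.7, -0.7, -0.7, -0.7, -0.7, -0.7, -0.7, -0.7]

```text
time_s: 16.45
tcp_pos: [0.6004, -0.0078, 0.2738]
orientation: [[-1.0, 0.002, -0.001], [0.002, 1.0, -0.001], [0.001, -0.001, -1.0]]
contact_force: [0.0, 0.0, -1.3]
finger_gap: 0.478
gripper_force: 35.8
```

```bash
python3 - <<'E'
from plant import robot
import cv2,numpy as np
s=robot.observe(); d=robot.snapshot("wrist"); np.savez("w5.npz",p=s["tcp_pos"],R=s["orientation"],**d)
e=robot.snapshot("side")
print(s["tcp_pos"],s["contact_force"],s["finger_gap"])
o=np.hstack([d["frame"],cv2.resize(e["frame"][120:270,170:290],(288,384))])
cv2.imwrite("pics/w5.png",o[:,:,::-1])
E
```

```text
[ 0.60037821 -0.00775903  0.27375654] [ 0.04242128  0.03525682 -1.27520015] 0.4782162070027024
```

View pics/w5.png

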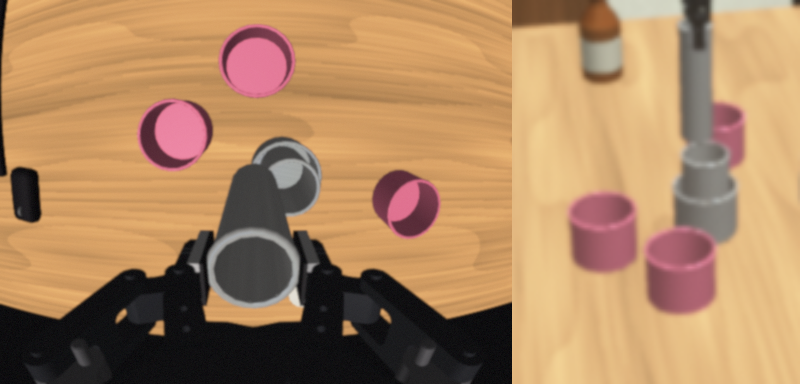

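The narrow beaker is held upright, with its rim centred at (253,267) and its base at (252,168). The nested pair is at (287,177), with the middle rim's right edge at (321,185). I measure both.

```bash
python3 - <<'E'
from h import *
from scipy.optimize import least_squares
d=np.load("w5.npz"); p=d["p"]; print(p)
R=wonz(d,[[208,267],[299,267],[253,229],[253,306]],p[2]-.1172+.145)[:,:2]; print("held",R.round(4),((R[2]+R[3])/2-p[:2]).round(4))
print("base far edge",wonz(d,[[252,164]],p[2]-.1172)[:,:2]-p[:2])
m=steel(d["frame"]); z=np.zeros_like(m); z[130:228,245:335]=m[130:228,245:335]
c=max(cv2.findContours(z,0,cv2.CHAIN_APPROX_NONE)[0],key=cv2.contourArea).reshape(-1,2)
for umin,vmin in((305,178),(300,182),(312,175)):
    k=(c[:,0]>umin)&(c[:,1]>vmin)&(c[:,1]<214); P=wonz(d,c[k],.110)[:,:2]
    f=least_squares(lambda o:np.linalg.norm(P-o,axis=1)-.032,[.617,.033],loss='soft_l1',f_scale=.001); print(f.x.round(4),k.sum(),np.abs(f.fun).max().round(4))
E
```

```text
[ 0.60037821 -0.00775903  0.27375654]
held [[ 0.5986 -0.0285]
 [ 0.5987  0.0123]
 [ 0.5797 -0.0082]
 [ 0.6208 -0.0084]] [-0.0001 -0.0005]
base far edge [[-0.01876593 -0.00149321]]
[0.6162 0.0307] 32 0.0012
[0.6165 0.0305] 33 0.0008
[0.6147 0.0311] 28 0.0022
```

Call:
servo_tool:
  twist:
    - [0, 0, 0]
    - [0, 0, 0]
    - [0, 0, 0]
    - [0, 0, 0]
    - [0, 0, 0]
    - [0, 0, 0]
    - [0, 0, 0]
    - [0, 0, 0]
  xyz:
    - [-0.2, 0.5, 0]
    - [-0.3, 0.7, 0]
    - [-0.14, 0.38, 0]
    - [0, 0, 0]
    - [0, 0, 0.4]
    - [0, 0, 0]
    - [0, 0, 0]
    - [0, 0, 0]
  gripper: [-0.7, -0.7, -0.7, -0.7, -0.7, -0.7, -0.7, -0.7]

```text
time_s: 17.22
tcp_pos: [0.6167, 0.0321, 0.2639]
orientation: [[-1.0, 0.002, -0.001], [0.002, 1.0, -0.001], [0.001, -0.001, -1.0]]
contact_force: [-0.4, 0.5, -1.9]
finger_gap: 0.482
gripper_force: 35.8
```

Call:
servo_tool:
  twist:
    - [0, 0, 0]
    - [0, 0, 0]
    - [0, 0, 0]
    - [0, 0, 0]
    - [0, 0, 0]
    - [0, 0, 0]
    - [0, 0, 0]
    - [0, 0, 0]
  xyz:
    - [0, 0, 0.3]
    - [0, 0, 0.5]
    - [0, 0, 0.5]
    - [0, 0, 0.5]
    - [0, 0, 0.5]
    - [0, 0, 0.3]
    - [0, 0, 0]
    - [0, 0, 0]
  gripper: [-0.7, -0.7, -0.7, -0.7, -0.7, -0.7, -0.7, -0.7]

```text
time_s: 17.88
tcp_pos: [0.6169, 0.0329, 0.1989]
orientation: [[-1.0, 0.001, -0.001], [0.001, 1.0, -0.0], [0.001, -0.0, -1.0]]
contact_force: [0.1, -0.4, -1.2]
finger_gap: 0.48
gripper_force: 35.8
```

Call:
servo_tool:
  twist:
    - [0, 0, 0]
    - [0, 0, 0]
    - [0, 0, 0]
    - [0, 0, 0]
    - [0, 0, 0]
    - [0, 0, 0]
    - [0, 0, 0]
    - [0, 0, 0]
  xyz:
    - [0, -0.04, 0.3]
    - [0, 0, 0.5]
    - [0, 0, 0.5]
    - [0, 0, 0.5]
    - [0, 0, 0.5]
    - [0, 0, 0.2]
    - [0, 0, 0.1]
    - [0, 0, 0]
  gripper: [-0.7, -0.7, -0.7, -0.7, -0.7, -0.7, -0.7, -0.7]

```text
time_s: 18.55
tcp_pos: [0.617, 0.0321, 0.134]
orientation: [[-1.0, 0.001, -0.0], [0.001, 1.0, -0.0], [0.0, -0.0, -1.0]]
contact_force: [-0.7, -0.0, -0.7]
finger_gap: 0.484
gripper_force: 35.8
```

Call:
servo_tool:
  twist:
    - [0, 0, 0]
    - [0, 0, 0]
    - [0, 0, 0]
    - [0, 0, 0]
    - [0, 0, 0]
    - [0, 0, 0]
    - [0, 0, 0]
    - [0, 0, 0]
  xyz:
    - [0, 0, 0.04]
    - [0, 0, 0.04]
    - [0, 0, 0.04]
    - [0, 0, 0.04]
    - [0, 0, 0]
    - [0, 0, 0]
    - [0, 0, 0]
    - [0, 0, 0]
  gripper: [-0.7, -0.7, -0.7, -0.7, -0.7, -0.7, -0.7, -0.7]

```text
time_s: 19.22
tcp_pos: [0.617, 0.0321, 0.1301]
orientation: [[-1.0, 0.001, 0.0], [0.001, 1.0, 0.0], [-0.0, 0.0, -1.0]]
contact_force: [0.5, 0.1, -1.8]
finger_gap: 0.484
gripper_force: 35.8
```

Call:
servo_tool:
  twist:
    - [0, 0, 0]
    - [0, 0, 0]
    - [0, 0, 0]
    - [0, 0, 0]
    - [0, 0, 0]
    - [0, 0, 0]
    - [0, 0, 0]
    - [0, 0, 0]
  xyz:
    - [0, 0, 0.03]
    - [0, 0, 0.03]
    - [0, 0, 0.03]
    - [0, 0, 0.03]
    - [0, 0, 0]
    - [0, 0, 0]
    - [0, 0, 0]
    - [0, 0, 0]
  gripper: [-0.7, -0.7, -0.7, -0.7, -0.7, -0.7, -0.7, -0.7]

```text
time_s: 19.88
tcp_pos: [0.6171, 0.0321, 0.1273]
orientation: [[-1.0, 0.001, 0.0], [0.001, 1.0, 0.0], [-0.0, 0.0, -1.0]]
contact_force: [-0.9, -0.3, 4.4]
finger_gap: 0.485
gripper_force: 36.1
```

Contact is at 0.1273 m, where predicted, with the force up to +4.4 N. Release and retreat upward.

Call:
servo_tool:
  twist:
    - [0, 0, 0]
    - [0, 0, 0]
    - [0, 0, 0]
    - [0, 0, 0]
    - [0, 0, 0]
    - [0, 0, 0]
    - [0, 0, 0]
    - [0, 0, 0]
  xyz:
    - [0, 0, 0]
    - [0, 0, 0]
    - [0, 0, 0]
    - [0, 0, 0]
    - [0, 0, 0]
    - [0, 0, 0]
    - [0, 0, 0]
    - [0, 0, 0]
  gripper: [0, 0.1, 0.3, 0.5, 0.8, 1, 1, 1]

```text
time_s: 20.55
tcp_pos: [0.617, 0.0321, 0.127]
orientation: [[-1.0, 0.001, -0.0], [0.001, 1.0, -0.0], [0.0, -0.0, -1.0]]
contact_force: [0.4, -0.3, -0.9]
finger_gap: 1.0
gripper_force: 0.0
```

Call:
servo_tool:
  twist:
    - [0, 0, 0]
    - [0, 0, 0]
    - [0, 0, 0]
    - [0, 0, 0]
    - [0, 0, 0]
    - [0, 0, 0]
    - [0, 0, 0]
    - [0, 0, 0]
  xyz:
    - [0, 0, -0.4]
    - [0, 0, -0.7]
    - [0, 0, -0.8]
    - [0, 0, -0.8]
    - [0, 0, -0.8]
    - [0, 0, -0.8]
    - [0, 0, -0.5]
    - [0, 0, 0]
  gripper: [1, 1, 1, 1, 1, 1, 1, 1]

```text
time_s: 21.22
tcp_pos: [0.6184, 0.0321, 0.251]
orientation: [[-1.0, 0.001, 0.006], [0.001, 1.0, 0.001], [-0.006, 0.001, -1.0]]
contact_force: [-0.0, 0.8, -0.9]
finger_gap: 0.995
gripper_force: 0.0
```

```bash
python3 - <<'E'
from plant import robot
import cv2,numpy as np
s=robot.observe(); d=robot.snapshot("wrist")
e=robot.snapshot("side")
print(s["tcp_pos"],s["contact_force"],s["finger_gap"])
o=np.hstack([d["frame"],cv2.resize(e["frame"][120:270,170:290],(288,384))])
cv2.imwrite("pics/w6.png",o[:,:,::-1])
E
```

```text
[0.618412   0.03214498 0.25096619] [-0.01581121  0.77315122 -0.90185034] 0.9946055808642886
```

View pics/w6.png

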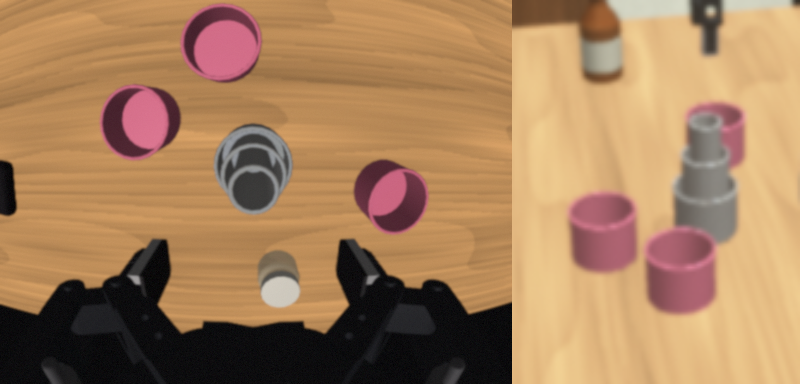

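The three beakers are nested concentrically at (253,170), upright and fully down in both views, and the gripper is clear. I hand the job in.

```bash
python3 -c "
from plant import robot
print(robot.finish_job())"
```

```text
the job is handed in; nothing more can be done
None
```

The three beakers are nested upright in size order in the wide beaker, which was left where it stood; I handed the job in at about 21 s, and no verdict was returned.

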